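# Dry run over a tack on a coasting welding turntable

## Robot

A 6-joint arm with a two-finger parallel gripper is mounted at the origin on the work surface. World frame = base frame: x ahead of the robot, y to its left, z up, the work surface at z = 0. Lengths are in mm, angles in rad, forces in N, time in s.
With the tool pointing down it reaches from about 350 to 975 mm from the base axis. Payload 7.1 kg.
Tool frame: the origin (TCP) lies between the finger pads, 19 mm behind the fingertips; this is the grasp point; z points along the fingers, y is the line along which they close (so a half turn about z gives the same grasp; the last joint's range is limited). The gripper opens to 88 mm and grips with 3 to 60 N. Pads are 20 mm wide; open, the fingers measure 115 mm over their backs; the gripper's body (75 mm by 178 mm) begins 61 mm behind the grasp point.
Start: joints at [-1.292, 0.423, 1.63, -0, 1.089, -0.019], TCP at [183.404, -597.468, 241.375] pointing down, gripper open.
Joint ranges: [-3, 3], [-0.9, 2.11], [0.09, 2.58], [-1.31, 4.45], [0.11, 2.69], [-2.54, 2.54]. Speed limits (rad/s): [2.39, 2.39, 3.01, 3.14, 3.14, 3.14].

## Interface

Orientations are given as a rotation vector (axis times angle).
In Python, from workcell import ctrl, optics gives the robot as it stands.
- The arm moves only by the shell command python3 -m jog 'ROWS'. ROWS is JSON, a list of rows, each a list of 7 numbers: the shift along the tool's x, y, z in units of 40 mm (1.0 is 40 mm), then the turn, a rotation vector about the tool's x, y, z in units of 6 degrees (1.0 is 6 degrees), then the opening, from 0 (shut) to 1 (fully open). A call has 1 to 20 rows; each row shifts and turns the commanded pose from where the row before left it, along the tool's axes as they then stand; what a row does not reach is not made up. A row lasts 1/10 s, in which the tool goes at most 50 mm and 8.59 degrees, less where a joint would pass 70% of its speed; a pose out of reach is approached as far as the arm can. A call is refused whole if a number of a shift passes 1 or a number of a turn 1, either way. A call with a gripper value outside its range is refused whole. The fingers move at their own pace and stop on an object; the grip force is fixed at half the most. Time passes only in rows, so rows that do not move let the fingers close. It gives the time, the measured TCP pose, the force, the opening and the grip force at its end, in the units of the state.
- ctrl.get_obs(): the state, without advancing time (a new reading comes with each control period).
- optics.get_image(name): name is "scene" or "top" or "wrist"; returns the picture (400x640x3 uint8, red, green, blue); there is no depth.
- optics.camera_model(name): a dict with "fov_y" (degrees; the focal length in pixels is half the picture's height over the tangent of half this angle, whatever the lens; pixels are square), "cx", "cy" (the principal point, pixels), "view" (4x4, takes a point from world to camera coordinates); the wrist camera has in their place "hand_eye" (4x4, takes a point from camera to tool coordinates, whose origin is the TCP and whose axes are the flange's). Camera axes: x right, y up, looking along -z (the intrinsics and any distortion apply to the point x, -y, -z); pixel columns grow to the right and rows downward; lengths in mm; the calibration is good to about 2 mm. A picture is of the moment at which its call begins: read the wrist's pose just before it. camera_model takes no time and is no camera call.
- ctrl.close_job(): hands the job in; it is judged then, once.
Trained networks look in the newest picture that a camera, given by its name, has taken for a name from the list of things; names that differ only in an ending like _2 or _b are one class to them, and where a whole thing is asked for, a point or a joint stands for the part that bears it (a point fixed in the world has none). Each returns a list of dicts, best first, with "conf" (0 to 1); they miss things now and then, are a little off and sometimes report something else, mostly with a low value. They report only what shows in the picture. A call takes as long as a camera call.
- optics.masks_of(target, camera): "pixels" (400x640 bool, what is visible of it) and "extent" ([centre column, centre row, width, height] in pixels, round what is visible of it).
The state is a dict: "t": time; "qpos": joint angles; "qvel": joint speeds; "joint_torque": joint torques, N m; "ee_pos": TCP position; "orientation": TCP orientation; "ft_force": force on the tool from outside, world axes, zero at the start; "moment": the same for the moment, N m; "width": finger opening in mm; "grasp_force": force on a finger pad.
Only numpy, scipy, OpenCV 4.12 (cv2) and the standard library are available. Lean on these libraries where they do the work, as an engineer would, in place of code of your own. Each camera call takes 0.05 s, during which the arm holds its last target. There are 200 camera calls.

## Task

Dry-run the weld on the hand-turned welding turntable: push it gently (the red post is there for that) to set it turning, either way, and let go so that it coasts at between 4 and 15 seconds a turn. While it coasts freely, follow the yellow tack with the fingertips as the torch would, straight above it (within 20 mm sideways and less than 50 mm up) for a good four seconds without a break and without touching the turntable or the work. Finish with the turntable at rest, whether it has run out by itself or been stopped gently, and leave everything else on the bench alone.

Things in the scene. Friction and masses are not known exactly. Their poses are not given: they have to be found in the camera images.
- positioner: The bolted-down blue foot and bearing housing of the welding turntable, foot 200 x 200 x 12 mm. Its origin is on the bench surface on the turntable's vertical axis; its z points up. It does not move during a run.
- turntable (a joint): Angle (rad) of the turntable about its vertical axis, growing counter-clockwise from above, without stops. It coasts on bearings: nominal moving mass 6 kg (differs by up to 30 %), moment of inertia 0.045 kg m2, dry friction 0.004 N m, viscous drag 0.001 N m s/rad, so that it loses about 0.1 rad/s each second. All on the plate turns as one.
- plate (a point): Centre of the dark steel turntable plate, on the axis, on its top face 78 mm above the bench. The plate has radius 135 mm and is 14 mm thick. Two grey clamp dogs stand on it 75 degrees either side of the red post, 78 to 128 mm from the axis, with bolt heads up to 111 mm above the bench.
- stub (a point): Centre of the top of the steel pipe stub, on the axis, 120 mm above the bench: radius 30 mm, standing on a flange of radius 95 mm whose top is 90 mm above the bench, clamped on the plate.
- post (a point): Centre of the top of the red upright push post on the turntable plate, 14 mm in diameter and 72 mm tall (from 78 to 150 mm above the bench), 115 mm from the axis, exactly across the axis (half a turn) from the yellow tack. The post turns with the turntable.
- tack (a point): Centre of the top of the yellow round tack (26 mm in diameter, 6 mm high) on the flange, 80 mm from the turntable's axis, half a turn from the red post; its top is 96 mm above the bench and its z points up. The point that the fingertips must follow. Fingertips stand about 19 mm past the TCP, so fingertips 20 mm above the tack mean a TCP 39 mm above it.
- hammer: A hammer lying on the bench to the right (-y), about 260 mm long; origin under its middle. Leave alone.
- wrench: A steel wrench lying on the bench to the left (+y), about 180 mm long; origin under its middle. Leave alone.
- spray: A white and green can, 60 mm in diameter and 130 mm tall, upright beyond the turntable; origin under its centre. Leave alone.
- cup: A blue ceramic cup without a handle, 80 mm in diameter and 90 mm tall, beyond the turntable; origin under its centre. Leave alone.
- collar: A steel collar, 70 mm outside, 44 mm inside, 30 mm high, beyond the turntable; origin under its centre. Leave alone.

How it is judged:
By the outcome, as a careful person would: the job done as asked, in the order asked, and still so for the second after the job is handed in, with the robot touching nothing.
It also fails if it takes over 61 s, if anything falls off the work surface, if the arm or the gripper's body presses on something with over 40 N, if the wrist force passes 120 N, or if a joint passes its speed limit or range.

## Working session

There is one attempt and no reset: what is moved stays moved. The work goes in short steps, Python scripts to look and compute and a shell command to move; the robot and the scene stay as the last step left them, time stands still between calls to the robot, and variables do not carry over. Pictures are saved under pics/ and viewed, at most 10 in all, crops included, and the job is handed in when it is done.

```bash
mkdir -p pics; ls; python3 - <<'E'
from workcell import ctrl,optics
import cv2,numpy as np
print(ctrl.get_obs())
for n in("scene","top","wrist"):
    m=optics.camera_model(n);print(n,m)
im={n:optics.get_image(n) for n in("scene","top")}
cv2.imwrite("pics/a.png",np.vstack([im["scene"],im["top"]])[:,:,::-1][:, :] if 0 else cv2.resize(np.vstack([im["scene"],im["top"]])[:,:,::-1],(480,600)))
for n in im:
  for t in("post","tack","stub","plate","positioner"):
    print(n,t,[(round(d["conf"],2),np.round(d["extent"],1).tolist()) for d in optics.masks_of(t,n)][:3])
E
```

```text
pics
{'t': 0.0, 'qpos': array([-1.29197080e+00,  4.23832190e-01,  1.63069392e+00, -5.04717811e-07,
        1.08857953e+00, -1.89586875e-02]), 'qvel': array([-0.0015802 ,  0.00082736, -0.0005787 , -0.00104395,  0.00059071,
       -0.00115404]), 'joint_torque': array([ 1.20140285e-03, -5.44613957e+01, -2.73665804e+01,  6.42911531e-02,
        2.28635932e-02, -1.20406462e-04]), 'ee_pos': array([ 183.28086085, -596.9716898 ,  240.60553121]), 'orientation': array([-3.10535053e+00, -4.65809813e-01,  3.08479859e-04]), 'ft_force': array([-0.50230385, -0.27961051, -0.77776655]), 'moment': array([-0.02778616,  0.05175526,  0.01623892]), 'grasp_force': 0.0, 'width': 88.08146880114418}
scene {'fov_y': 51.20290166900455, 'cx': 318.24518904049717, 'cy': 208.17505654212158, 'view': array([[-2.92379352e-01,  9.56235389e-01, -1.13222989e-02,
         1.45287287e+02],
       [-5.73009383e-01, -1.65700388e-01,  8.02622968e-01,
         2.24920364e+02],
       [ 7.65620377e-01,  2.41158167e-01,  5.96379222e-01,
        -1.57496825e+03],
       [ 0.00000000e+00,  0.00000000e+00,  0.00000000e+00,
        
[... 826 characters left out ...]
e+00,  0.00000000e+00,  0.00000000e+00,
         1.00000000e+00]])}
scene post [(0.9, [350.2, 230.5, 106.2, 84.4]), (0.15, [424.2, 298.0, 36.7, 49.8])]
scene tack [(0.95, [352.9, 229.6, 103.0, 88.5]), (0.72, [353.6, 241.0, 111.6, 107.0])]
scene stub [(0.91, [352.2, 230.0, 104.9, 86.3])]
scene plate [(0.72, [351.8, 230.6, 109.1, 87.9])]
scene positioner [(0.8, [351.5, 238.7, 111.8, 106.2])]
top post [(0.81, [295.2, 192.3, 85.9, 89.6])]
top tack [(0.65, [207.2, 233.6, 17.4, 53.5]), (0.6, [295.0, 191.8, 84.4, 87.4]), (0.43, [424.4, 151.1, 27.9, 21.5])]
top stub [(0.72, [296.0, 191.7, 88.2, 87.2])]
top plate [(0.93, [295.1, 192.1, 85.9, 85.1])]
top positioner [(0.78, [295.9, 191.7, 87.7, 86.3])]
```

View picture.

View pics/a.png

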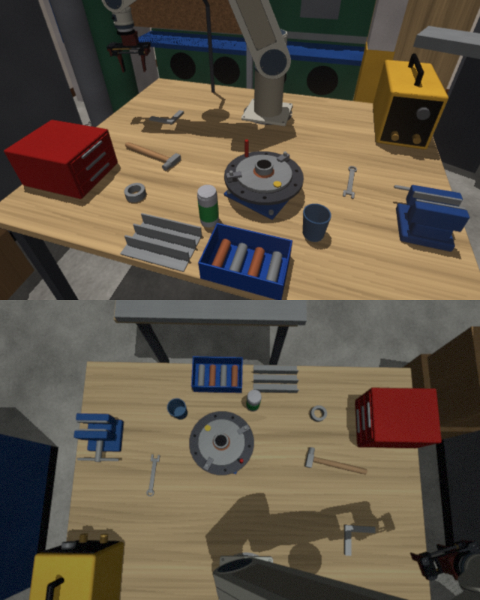

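```bash
cat > h.py <<'E'
from workcell import ctrl,optics
import cv2,numpy as np
from scipy.spatial.transform import Rotation as R
def cam(n):
    m=optics.camera_model(n);f=200/np.tan(np.radians(m["fov_y"]/2))
    if "view" in m: V=np.array(m["view"])
    else:
        o=ctrl.get_obs();T=np.eye(4);T[:3,:3]=R.from_rotvec(o["orientation"]).as_matrix();T[:3,3]=o["ee_pos"]
        V=np.linalg.inv(T@m["hand_eye"])
    return f,m["cx"],m["cy"],V
def ray(c,u,v):
    f,cx,cy,V=c;d=np.array([(u-cx)/f,-(v-cy)/f,-1])
    return -V[:3,:3].T@V[:3,3],V[:3,:3].T@d
def atz(c,u,v,z):
    p,d=ray(c,u,v);return p+d*(z-p[2])/d[2]
def tri(a,b):
    (p,d),(q,e)=a,b;s=np.linalg.lstsq(np.c_[d,-e],q-p,rcond=None)[0]
    x,y=p+s[0]*d,q+s[1]*e;return (x+y)/2,np.linalg.norm(x-y)
def blob(im,col,win=None):
    h=cv2.cvtColor(im,cv2.COLOR_RGB2HSV)
    m=cv2.inRange(h,(22,120,90),(36,255,255)) if col=="y" else cv2.inRange(h,(0,140,70),(6,255,255))|cv2.inRange(h,(172,140,70),(180,255,255))
    if win:
        k=np.zeros_like(m);x0,y0,x1,y1=win;k[y0:y1,x0:x1]=255;m&=k
    n,l,s,c=cv2.connectedComponentsWithStats(m)
    return sorted([(int(s[i,4]),*np.round(c[i],1).tolist(),s[i,:4].tolist()) for i in range(1,n)],reverse=True)[:3]
E
python3 - <<'E'
from h import *
for n,w in(("scene",(290,170,410,300)),("top",(240,140,350,250))):
    im=optics.get_image(n);c=cam(n)
    for k in"yr":print(n,k,blob(im,k,w))
    cv2.imwrite(f"pics/c_{n}.png",cv2.resize(im[w[1]:w[3],w[0]:w[2],::-1],None,fx=4,fy=4))
print(atz(cam("top"),295.1,192.1,78),tri(ray(cam("top"),295.1,192.1),ray(cam("scene"),351.8,230.6)))
E
```

```text
scene y [(65, 369.5, 245.2, [365, 242, 10, 8])]
scene r [(94, 328.3, 196.5, [326, 186, 5, 23])]
top y [(47, 276.3, 170.0, [273, 167, 8, 7])]
top r [(18, 321.5, 213.8, [320, 212, 4, 5])]
[559.31140319 112.44664905  78.        ] (array([560.65389541, 111.89665911,  71.06460423]), np.float64(2.056475465184981))
```

The pictures show the turntable near the scene pixel (352,230) and the top pixel (295,192). The tack is at top (276,170) on the far left, and the post is at top (321,214) on the near right. The other tools are well clear.

```bash
python3 - <<'E'
from h import *
t,s=cam("top"),cam("scene")
T,e1=tri(ray(t,276.3,170),ray(s,369.5,245.2));P,e2=tri(ray(t,321.5,213.8),ray(s,328.3,190))
print(T,e1,P,e2)
T=atz(t,276.3,170,96);P=atz(t,321.5,213.8,145);print(T,P,np.linalg.norm((T-P)[:2]))
print("axis",T[:2]+(P-T)[:2]*80/195)
T=atz(s,369.5,245.2,96);P=atz(s,328.3,197,114);print(T,P,np.linalg.norm((T-P)[:2]))
print("axis",T[:2]+(P-T)[:2]*80/195)
# plate ellipse fits: stub
for n in("top","scene"):
    for tt in("positioner","plate"):
        d=optics.masks_of(tt,n)
        if d: print(n,tt,d[0]["conf"],d[0]["extent"],d[0]["pixels"].sum())
E
```

```text
[625.31891549 170.26678311  90.72009685] 2.6254459964893044 [488.3122918   28.69726509 134.65129744] 3.2012156874687303
[623.89501249 170.92709149  96.        ] [486.84776721  30.33619764 145.        ] 196.33580130249285
axis [567.6705016  113.24877606]
[631.61820028 169.86126103  96.        ] [491.59016706  28.03337857 114.        ] 199.3062927478591
axis [574.17080204 111.6754631 ]
top positioner 0.63 [297.7, 191.5, 84.4, 84.0] 5906
top plate 0.91 [294.1, 189.9, 90.1, 87.9] 5969
scene positioner 0.82 [352.8, 239.6, 111.0, 106.1] 6978
scene plate 0.59 [352.0, 230.4, 102.2, 94.5] 6222
```

```bash
python3 -m jog '[[0,0,-0.7,0,0,0,0],[0.3,-0.3,-0.8,0,0,0,0],[0.6,-0.55,0,0,0,0,0],[0.6,-0.55,0,0,0,0,0],[0.6,-0.55,0,0,0,0,0],[0.65,-0.6,0,0,0,0,0],[0.65,-0.6,0,0,0,0,0],[0.65,-0.6,0,0,0,0,0],[0.65,-0.6,0,0,0,0,0],[0.65,-0.6,0,0,0,0,0],[0.65,-0.6,0,0,0,0,0],[0.65,-0.6,0,0,0,0,0],[0.65,-0.6,0,0,0,0,0],[0.65,-0.6,0,0,0,0,0],[0.65,-0.6,0,0,0,0,0],[0.65,-0.6,0,0,0,0,0],[0.65,-0.6,0,0,0,0,0],[0.65,-0.6,0,0,0,0,0],[0.65,-0.6,0,0,0,0,0],[0.65,-0.6,0,0,0,0,0]]'
python3 -m jog '[[0.65,-0.65,0,0,0,0,0],[0.65,-0.65,0,0,0,0,0],[0.65,-0.65,0,0,0,0,0],[0.65,-0.65,0,0,0,0,0],[0.6,-0.6,0,0,0,0,0],[0.3,-0.3,0,0,0,0,0],[0,0,0,0,0,0,0],[0,0,0,0,0,0,0]]'
python3 - <<'E'
from h import *
c=cam("wrist");im=optics.get_image("wrist")
print(ctrl.get_obs()["ft_force"])
Tb=blob(im,"y");Pb=blob(im,"r");print(Tb,Pb)
print("tack",atz(c,Tb[0][1],Tb[0][2],95),"post",atz(c,Pb[0][1],Pb[0][2],130))
for t in("tack","post","stub"):
    for d in optics.masks_of(t,"wrist")[:2]: print(t,d["conf"],d["extent"])
cv2.imwrite("pics/w1.png",im[:,:,::-1])
E
```

```text
t: 2.9
ee_pos: [508.6, -38.2, 301.6]
orientation: [3.107, 0.466, 0.001]
ft_force: [0.2, 0.7, 0.7]
width: 0.4
grasp_force: 0.0
t: 3.7
ee_pos: [600.3, 134.6, 301.1]
orientation: [3.106, 0.466, -0.002]
ft_force: [-0.8, 0.5, 0.5]
width: 0.3
grasp_force: 0.0
[ 0.19709936 -0.00909932 -0.87339545]
[(517, 284.6, 146.2, [272, 134, 26, 26]), (1, 319.0, 335.0, [319, 335, 1, 1]), (1, 319.0, 315.0, [319, 315, 1, 1])] []Traceback (most recent call last):
  File "<stdin>", line 5, in <module>
IndexError: list index out of range
```

```bash
python3 - <<'E'
from h import *
c=cam("wrist");im=optics.get_image("wrist")
print("tack",atz(c,284.6,146.2,95.5))
for t in("stub","post","plate"):
    for d in optics.masks_of(t,"wrist")[:2]: print(t,d["conf"],d["extent"])
cv2.imwrite("pics/w1.png",im[:,:,::-1])
E
```

```text
tack [623.07768929 169.6997593   95.5       ]
stub 0.79 [321.6, 171.8, 255.2, 188.8]
post 0.85 [324.6, 187.7, 251.9, 220.9]
plate 0.62 [511.8, 68.1, 125.9, 75.9]
plate 0.59 [326.0, 172.9, 252.4, 191.4]
```

View pics/w1.png

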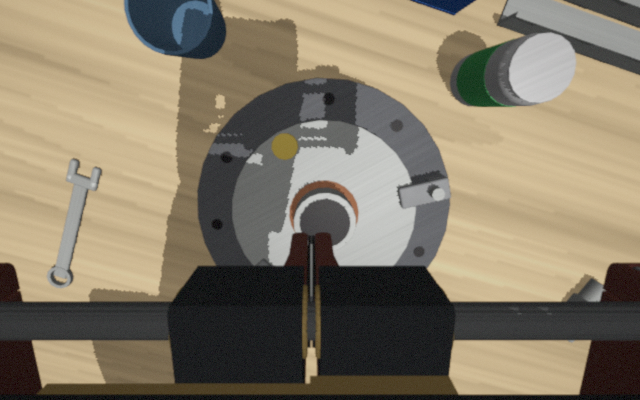

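The wrist view shows the tack at (284,146), the stub at (325,220), and the plate's rim with left 197, right 450 and top 79. The gripper hides the post. I'll fit the axis to the rim and the flange.

```bash
cat >> h.py <<'E'
def proj(c,p):
    f,cx,cy,V=c;q=np.atleast_2d(p)@V[:3,:3].T+V[:3,3]
    return np.c_[cx+f*q[:,0]/-q[:,2],cy-f*q[:,1]/-q[:,2]]
def circ(a,r,z):
    t=np.linspace(0,2*np.pi,721);return np.c_[a[0]+r*np.cos(t),a[1]+r*np.sin(t),z+0*t]
E
python3 - <<'E'
from h import *
from scipy.optimize import least_squares
c=cam("wrist")
def res(a):
    r=[]
    for rad,z,l,rt,tp in((135,78,197.5,450,78.5),(95,90,232,415,120)):
        u=proj(c,circ(a,rad,z));r+=[u[:,0].min()-l,u[:,0].max()-rt,u[:,1].min()-tp]
    return r
s=least_squares(res,[568,112]);print(s.x,s.fun)
t=cam("top");print("top center plate,stub",proj(t,[[*s.x,78]]))
T=atz(c,284.6,146.2,95.5)[:2];d=T-s.x;print(np.hypot(*d),np.degrees(np.arctan2(d[1],d[0])))
P=s.x-115*d/np.hypot(*d);print("post",P)
print(ctrl.get_obs()["ee_pos"])
E
```

```text
[567.14845111 111.90072023] [-0.9202916   0.33264752 -0.42120074 -0.12030302  0.69037901  0.57899214]
top center plate,stub [[295.35214341 189.60051511]]
80.82332846196725 45.73086825349911
post [486.8750468  29.5527964]
[600.48493566 134.14744563 301.60365196]
```

```bash
python3 -m jog '[[-0.5,0.4,0,0,0,0,0],[-0.7,0.55,0,0,0,0,0],[-0.7,0.55,0,0,0,0,0],[-0.7,0.55,0,0,0,0,0],[-0.6,0.5,0,0,0,0,0],[-0.3,0.25,0,0,0,0,0],[0,0,0.6,0,0,0,0],[0,0,0.8,0,0,0,0],[0,0,0.8,0,0,0,0],[0,0,0.8,0,0,0,0],[0,0,0.6,0,0,0,0],[0,0,0.4,0,0,0,0],[0,0,0.1,0,0,0,0],[0,0,0,0,0,0,0]]'
python3 - <<'E'
from h import *
im=optics.get_image("wrist");cv2.imwrite("pics/w2.png",im[:,:,::-1])
print(blob(im,"y"),blob(im,"r"));o=ctrl.get_obs();print(o["ee_pos"],o["qpos"])
x=np.array([.956,.2934]);y=np.array([.2934,-.956]);A=np.array([567.1,111.9])
# push plan: contact at y gap
def post(th):return A+115*np.array([np.cos(th),np.sin(th)])
th0=np.radians(-134.3);th=th0;p=o["ee_pos"][:2]
d=post(th0)+20.5*y-p;print("to contact, units tool",d@x/40,d@y/40)
p=post(th0)+20.5*y;w=0
for i in range(14):
    w=min(w+.11,1.2);th-=w*.1;q=post(th)+20.5*y;print(i,round(w,2),round(np.degrees(th),1),np.round([(q-p)@x/40,(q-p)@y/40],3));p=q
E
```

```text
t: 5.35
ee_pos: [499.9, -12.9, 137.1]
orientation: [-3.107, -0.466, 0.001]
ft_force: [-0.6, 0.0, -0.6]
width: 0.6
grasp_force: 0.0
[(1, 439.0, 388.0, [439, 388, 1, 1]), (1, 390.0, 389.0, [390, 389, 1, 1]), (1, 359.0, 388.0, [359, 388, 1, 1])] [(1429, 226.2, 243.6, [191, 216, 59, 59])]
[500.32375119 -12.90714541 137.80612554] [-4.96089009e-02  3.99185967e-01  1.97387081e+00  9.43311564e-05
  7.67985466e-01  1.22344415e+00]
to contact, units tool -0.011886366962424422 -0.6026262407719539
0 0.11 -134.9 [-0.015 -0.028]
1 0.22 -136.2 [-0.029 -0.056]
2 0.33 -138.1 [-0.041 -0.085]
3 0.44 -140.6 [-0.051 -0.116]
4 0.55 -143.8 [-0.056 -0.148]
5 0.66 -147.5 [-0.056 -0.181]
6 0.77 -151.9 [-0.051 -0.215]
7 0.88 -157.0 [-0.037 -0.25 ]
8 0.99 -162.7 [-0.015 -0.284]
9 1.1 -169.0 [ 0.016 -0.316]
10 1.2 -175.8 [ 0.057 -0.34 ]
11 1.2 -182.7 [ 0.097 -0.331]
12 1.2 -189.6 [ 0.136 -0.317]
13 1.2 -196.5 [ 0.173 -0.298]
```

View pics/w2.png

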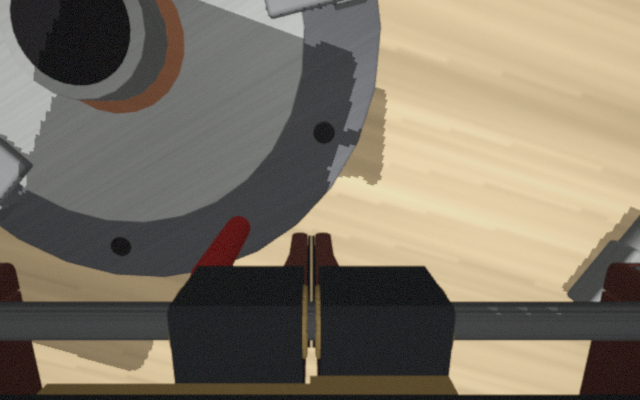

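```bash
python3 -m jog '[[0,-0.15,0,0,0,0,0],[0,-0.2,0,0,0,0,0],[0,-0.1,0,0,0,0,0],[0,-0.05,0,0,0,0,0],[0,-0.05,0,0,0,0,0],[0,-0.05,0,0,0,0,0],[-0.02,-0.05,0,0,0,0,0],[-0.03,-0.06,0,0,0,0,0],[-0.04,-0.085,0,0,0,0,0],[-0.05,-0.116,0,0,0,0,0],[-0.055,-0.15,0,0,0,0,0],[-0.055,-0.18,0,0,0,0,0],[-0.05,-0.215,0,0,0,0,0],[-0.04,-0.25,0,0,0,0,0],[-0.015,-0.285,0,0,0,0,0],[0.015,-0.315,0,0,0,0,0],[0.055,-0.345,0,0,0,0,0],[0.1,-0.345,0,0,0,0,0],[0.05,-0.15,0,0,0,0,0],[0,0.1,-0.2,0,0,0,0]]'
python3 - <<'E'
from h import *
A=np.array([567.1,111.9])
for i in range(2):
  for n,w in(("top",(240,140,350,250)),("scene",(280,150,420,310))):
    t=ctrl.get_obs()["t"];im=optics.get_image(n);c=cam(n)
    for k,z in(("y",96),("r",145 if n=="top" else 114)):
        for b in blob(im,k,w)[:1]:
            d=atz(c,b[1],b[2],z)[:2]-A;print(n,k,t,b[0],np.round(np.hypot(*d),1),np.degrees(np.arctan2(d[1],d[0])))
print(ctrl.get_obs()["ee_pos"])
E
```

```text
t: 7.4
ee_pos: [458.2, 103.0, 145.0]
orientation: [-3.106, -0.47, 0.003]
ft_force: [-0.6, 0.1, 0.5]
width: 0.5
grasp_force: 0.0
top y 7.4 46 80.2 -17.07134674582261
scene y 7.45 63 87.3 -19.319063494334326
scene r 7.45 81 110.2 157.4147463469815
top y 7.5 45 80.6 -24.802272043023258
scene y 7.55 64 87.2 -26.033500065484315
scene r 7.55 83 111.2 150.14512864708172
[459.18183822 101.61864587 145.76649392]
```

```bash
cat > meas.py <<'E'
from h import *
import json,os,sys
A=np.array([567.1,111.9]);LOG="log.json"
L=json.load(open(LOG)) if os.path.exists(LOG) else []
off={"ty":0,"tr":0,"sy":0,"sr":0}
for i in range(int(sys.argv[1])):
  for n,w in(("top",(240,140,350,250)),("scene",(280,150,420,310))):
    t=float(ctrl.get_obs()["t"]);im=optics.get_image(n);c=cam(n)
    for k,z,rr in(("y",96,80),("r",145 if n=="top" else 114,115)):
        for b in blob(im,k,w)[:1]:
            d=atz(c,b[1],b[2],z)[:2]-A;r=np.hypot(*d);a=np.degrees(np.arctan2(d[1],d[0]))+(180 if k=="r" else 0)
            if abs(r-rr)<10 and b[0]>(10 if n+k=="topr" else 30): L.append([t,n+k,a,b[0],r])
json.dump(L,open(LOG,"w"))
M=np.array([[l[0],l[2]] for l in L]);t=M[:,0];a=np.degrees(np.unwrap(np.radians(M[:,1])))
w=np.array([2 if l[1]=="topy" else 1 for l in L])
T0=7.4;dt=t-T0
# theta=c0+c1*dt+0.5*c2*dt^2, prior on c2 = +6 deg/s2 (CW slowing), weak
X=np.c_[np.ones_like(dt),dt,dt**2/2];W=w[:,None]/2.0
p=np.linalg.lstsq(np.r_[X*W,[[0,0,1/2.]]],np.r_[a*w/2.0,6/2.],rcond=None)[0]
th=lambda s:np.radians(p[0]+p[1]*(s-T0)+p[2]*(s-T0)**2/2)
o=ctrl.get_obs();now=float(o["t"])
print("fit",p.round(2),"w now",np.radians(p[1]+p[2]*(now-T0)).round(3),"t",now,"ee",o["ee_pos"].round(1),"th",np.degrees(th(now)).round(1))
print([(round(l[0],2),l[1],round(l[2],1),l[3],round(l[4],1),round(float(r),1)) for l,r in list(zip(L,a-X@p))[-8:]])
x=np.array([.956,.2934]);y=np.array([.2934,-.956]);q=o["ee_pos"][:2]
n=int(sys.argv[2]);rows=[]
for i in range(1,n+1):
    h=th(now+.1*i+.05);g=A+80*np.array([np.cos(h),np.sin(h)]);s=np.array([(g-q)@x,(g-q)@y])/40
    m=np.abs(s).max();s=s*min(1,.7/m);s=s.round(2);q=q+40*(s[0]*x+s[1]*y);rows.append([*s.tolist(),0,0,0,0,0])
print(str(rows).replace(" ",""), "end err",np.hypot(*(g-q)).round(1))
E
echo '[[7.4,"topy",-17.07,46,80.2],[7.45,"sceney",-19.3,63,87],[7.45,"scener",-22.6,81,110],[7.5,"topy",-24.8,45,80],[7.55,"sceney",-26.03,64,87],[7.55,"scener",-29.85,83,111]]' > log.json
python3 -m jog '[[0.1,0.15,0,0,0,0,0],[0.3,0.45,0,0,0,0,0],[0.4,0.55,0,0,0,0,0],[0.4,0.55,0,0,0,0,0],[0.3,0.4,0,0,0,0,0],[0.1,0.15,0,0,0,0,0]]'
python3 meas.py 1 20
```

```text
t: 8.2
ee_pos: [548.3, 33.0, 145.3]
orientation: [3.107, 0.463, 0.002]
ft_force: [0.2, 0.3, 0.0]
width: 0.3
grasp_force: 0.0
fit [-17.46 -69.92   6.11] w now -1.124 t 8.3 ee [546.9  33.8 145.1] th -77.9
[(7.45, 'sceney', -19.3, 63, 87, 1.6), (7.45, 'scener', -22.6, 81, 110, -1.7), (7.5, 'topy', -24.8, 45, 80, -0.4), (7.55, 'sceney', -26.0, 64, 87, 1.8), (7.55, 'scener', -29.9, 83, 111, -2.0), (8.2, 'topr', np.float64(286.4), 19, np.float64(115.6), -2.2), (8.25, 'sceney', np.float64(-70.2), 40, np.float64(85.4), 4.4), (8.25, 'scener', np.float64(283.1), 95, np.float64(115.1), -2.2)]
[[0.55,0.22,0,0,0,0,0],[-0.21,-0.07,0,0,0,0,0],[-0.2,-0.09,0,0,0,0,0],[-0.18,-0.11,0,0,0,0,0],[-0.18,-0.12,0,0,0,0,0],[-0.15,-0.15,0,0,0,0,0],[-0.14,-0.15,0,0,0,0,0],[-0.12,-0.17,0,0,0,0,0],[-0.1,-0.18,0,0,0,0,0],[-0.08,-0.19,0,0,0,0,0],[-0.07,-0.19,0,0,0,0,0],[-0.04,-0.2,0,0,0,0,0],[-0.02,-0.19,0,0,0,0,0],[-0.0,-0.2,0,0,0,0,0],[0.01,-0.19,0,0,0,0,0],[0.04,-0.19,0,0,0,0,0],[0.05,-0.18,0,0,0,0,0],[0.07,-0.17,0,0,0,0,0],[0.08,-0.17,0,0,0,0,0],[0.09,-0.15,0,0,0,0,0]] end err 0.1
```

```bash
python3 -m jog '[[0,0,0,0,0,0,0],[0,0,0,0,0,0,0],[-0.02,-0.01,0,0,0,0,0],[-0.08,-0.07,0,0,0,0,0],[-0.18,-0.12,0,0,0,0,0],[-0.15,-0.15,0,0,0,0,0],[-0.14,-0.15,0,0,0,0,0],[-0.12,-0.17,0,0,0,0,0],[-0.1,-0.18,0,0,0,0,0],[-0.08,-0.19,0,0,0,0,0]]'
python3 - <<'E'
import json
L=[l for l in json.load(open('log.json')) if not(l[1]=="sceney" and l[3]<50)]
json.dump(L,open('log.json','w'))
E
sed -i 's/b\[0\]>(10 if n+k=="topr" else 30)/b[0]>{"topr":10,"topy":40,"scener":70,"sceney":58}[n+k]/' meas.py
python3 meas.py 1 20
```

```text
t: 9.3
ee_pos: [500.5, 64.8, 145.5]
orientation: [-3.107, -0.466, -0.0]
ft_force: [-0.3, -0.5, 1.0]
width: 0.6
grasp_force: 0.0
fit [-17.37 -72.16   6.55] w now -1.031 t 9.4 ee [500.3  65.1 145.4] th -148.6
[(7.45, 'scener', -22.6, 81, 110, -1.6), (7.5, 'topy', -24.8, 45, 80, -0.2), (7.55, 'sceney', -26.0, 64, 87, 2.1), (7.55, 'scener', -29.9, 83, 111, -1.7), (8.2, 'topr', 286.4, 19, 115.6, -0.6), (8.25, 'scener', 283.1, 95, 115.1, -0.5), (9.3, 'topr', np.float64(217.9), 13, np.float64(114.3), 0.5), (9.35, 'scener', np.float64(214.4), 99, np.float64(114.7), -0.0)]
[[-0.05,-0.44,0,0,0,0,0],[-0.01,-0.2,0,0,0,0,0],[0.01,-0.2,0,0,0,0,0],[0.03,-0.19,0,0,0,0,0],[0.05,-0.19,0,0,0,0,0],[0.07,-0.18,0,0,0,0,0],[0.08,-0.17,0,0,0,0,0],[0.09,-0.16,0,0,0,0,0],[0.11,-0.15,0,0,0,0,0],[0.12,-0.14,0,0,0,0,0],[0.13,-0.12,0,0,0,0,0],[0.15,-0.11,0,0,0,0,0],[0.14,-0.1,0,0,0,0,0],[0.16,-0.08,0,0,0,0,0],[0.15,-0.07,0,0,0,0,0],[0.17,-0.05,0,0,0,0,0],[0.16,-0.04,0,0,0,0,0],[0.16,-0.03,0,0,0,0,0],[0.16,-0.01,0,0,0,0,0],[0.16,0.0,0,0,0,0,0]] end err 0.2
```

```bash
python3 -m jog '[[-0.05,-0.36,0,0,0,0,0],[-0.01,-0.28,0,0,0,0,0],[0.01,-0.2,0,0,0,0,0],[0.03,-0.19,0,0,0,0,0],[0.05,-0.19,0,0,0,0,0],[0.07,-0.18,0,0,0,0,0],[0.08,-0.17,0,0,0,0,0],[0.09,-0.16,0,0,0,0,0],[0.11,-0.15,0,0,0,0,0],[0.12,-0.14,0,0,0,0,0],[0.13,-0.12,0,0,0,0,0],[0.15,-0.11,0,0,0,0,0],[0.14,-0.1,0,0,0,0,0],[0.16,-0.08,0,0,0,0,0],[0.15,-0.07,0,0,0,0,0],[0.17,-0.05,0,0,0,0,0],[0.16,-0.04,0,0,0,0,0],[0.16,-0.03,0,0,0,0,0],[0.16,-0.01,0,0,0,0,0],[0.16,0,0,0,0,0,0]]'
python3 meas.py 1 20
```

```text
t: 11.4
ee_pos: [548.7, 188.9, 145.4]
orientation: [3.107, 0.466, -0.0]
ft_force: [0.7, -0.6, -0.2]
width: 0.7
grasp_force: 0.0
fit [-17.34 -72.75   7.31] w now -0.747 t 11.5 ee [549.1 189.  145.4] th -254.2
[(7.55, 'sceney', -26.0, 64, 87, 2.1), (7.55, 'scener', -29.9, 83, 111, -1.7), (8.2, 'topr', 286.4, 19, 115.6, -0.4), (8.25, 'scener', 283.1, 95, 115.1, -0.3), (9.3, 'topr', 217.9, 13, 114.3, 0.2), (9.35, 'scener', 214.4, 99, 114.7, -0.3), (11.4, 'topr', np.float64(109.3), 18, np.float64(114.0), -0.8), (11.45, 'scener', np.float64(109.0), 97, np.float64(117.4), 1.0)]
[[0.13,-0.01,0,0,0,0,0],[0.14,0.03,0,0,0,0,0],[0.14,0.03,0,0,0,0,0],[0.13,0.04,0,0,0,0,0],[0.13,0.05,0,0,0,0,0],[0.12,0.06,0,0,0,0,0],[0.11,0.07,0,0,0,0,0],[0.11,0.07,0,0,0,0,0],[0.1,0.07,0,0,0,0,0],[0.1,0.08,0,0,0,0,0],[0.08,0.09,0,0,0,0,0],[0.08,0.08,0,0,0,0,0],[0.08,0.09,0,0,0,0,0],[0.06,0.09,0,0,0,0,0],[0.06,0.1,0,0,0,0,0],[0.06,0.09,0,0,0,0,0],[0.04,0.1,0,0,0,0,0],[0.05,0.09,0,0,0,0,0],[0.03,0.1,0,0,0,0,0],[0.03,0.09,0,0,0,0,0]] end err 0.1
```

```bash
python3 -m jog '[[0.13,-0.01,0,0,0,0,0],[0.14,0.03,0,0,0,0,0],[0.14,0.03,0,0,0,0,0],[0.13,0.04,0,0,0,0,0],[0.13,0.05,0,0,0,0,0],[0.12,0.06,0,0,0,0,0],[0.11,0.07,0,0,0,0,0],[0.11,0.07,0,0,0,0,0],[0.1,0.07,0,0,0,0,0],[0.1,0.08,0,0,0,0,0],[0.08,0.09,0,0,0,0,0],[0.08,0.08,0,0,0,0,0],[0.08,0.09,0,0,0,0,0],[0.06,0.09,0,0,0,0,0],[0.06,0.1,0,0,0,0,0],[0.06,0.09,0,0,0,0,0],[0.04,0.1,0,0,0,0,0],[0.05,0.09,0,0,0,0,0],[0.03,0.1,0,0,0,0,0],[0.03,0.09,0,0,0,0,0]]'
python3 meas.py 1 8
```

```text
t: 13.5
ee_pos: [632.9, 155.5, 145.3]
orientation: [3.107, 0.466, -0.0]
ft_force: [-0.5, 0.7, -0.1]
width: 0.5
grasp_force: 0.0
fit [-17.44 -72.07   6.91] w now -0.511 t 13.6 ee [633.1 155.3 145.4] th -331.5
[(7.55, 'scener', -29.9, 83, 111, -1.7), (8.2, 'topr', 286.4, 19, 115.6, -0.7), (8.25, 'scener', 283.1, 95, 115.1, -0.7), (9.3, 'topr', 217.9, 13, 114.3, -0.2), (9.35, 'scener', 214.4, 99, 114.7, -0.8), (11.4, 'topr', 109.3, 18, 114.0, -0.2), (11.45, 'scener', 109.0, 97, 117.4, 1.7), (13.5, 'topr', np.float64(30.9), 11, np.float64(115.9), -0.5)]
[[0.09,0.31,0,0,0,0,0],[0.01,0.09,0,0,0,0,0],[0.0,0.1,0,0,0,0,0],[0.0,0.09,0,0,0,0,0],[0.0,0.09,0,0,0,0,0],[-0.01,0.09,0,0,0,0,0],[-0.01,0.08,0,0,0,0,0],[-0.01,0.08,0,0,0,0,0]] end err 0.2
```

```bash
python3 -m jog '[[0.05,0.16,0,0,0,0,0],[0.04,0.2,0,0,0,0,0],[0,0.13,0,0,0,0,0],[0,0.09,0,0,0,0,0],[0,0.09,0,0,0,0,0],[0,0.04,-0.3,0,0,0,0],[0,0,-0.6,0,0,0,0],[0,0,-0.8,0,0,0,0],[0,0,-0.8,0,0,0,0],[0,0,-0.8,0,0,0,0],[0,0,-0.6,0,0,0,0],[0,0,-0.2,0,0,0,0],[0,0,0,0,0,0,0],[0,0,0,0,0,0,0],[0,0,0,0,0,0,0],[0,0,0,0,0,0,0],[0,0,0,0,0,0,0],[0,0,0,0,0,0,0],[0,0,0,0,0,0,0],[0,0,0,0,0,0,0]]' | head -2
for i in 1 2; do python3 -m jog '[[0,0,0,0,0,0,0],[0,0,0,0,0,0,0],[0,0,0,0,0,0,0],[0,0,0,0,0,0,0],[0,0,0,0,0,0,0],[0,0,0,0,0,0,0],[0,0,0,0,0,0,0],[0,0,0,0,0,0,0],[0,0,0,0,0,0,0],[0,0,0,0,0,0,0],[0,0,0,0,0,0,0],[0,0,0,0,0,0,0],[0,0,0,0,0,0,0],[0,0,0,0,0,0,0],[0,0,0,0,0,0,0],[0,0,0,0,0,0,0],[0,0,0,0,0,0,0],[0,0,0,0,0,0,0],[0,0,0,0,0,0,0],[0,0,0,0,0,0,0]]' | head -1; done
python3 meas.py 1 1 | sed -n 2p
python3 -m jog '[[0,0,0,0,0,0,0],[0,0,0,0,0,0,0],[0,0,0,0,0,0,0],[0,0,0,0,0,0,0],[0,0,0,0,0,0,0],[0,0,0,0,0,0,0],[0,0,0,0,0,0,0],[0,0,0,0,0,0,0],[0,0,0,0,0,0,0],[0,0,0,0,0,0,0],[0,0,0,0,0,0,0],[0,0,0,0,0,0,0],[0,0,0,0,0,0,0],[0,0,0,0,0,0,0],[0,0,0,0,0,0,0],[0,0,0,0,0,0,0],[0,0,0,0,0,0,0],[0,0,0,0,0,0,0],[0,0,0,0,0,0,0],[0,0,0,0,0,0,0]]' | head -1
python3 meas.py 1 1 | sed -n 2p
python3 -m jog '[[0,0,0,0,0,0,0],[0,0,0,0,0,0,0],[0,0,0,0,0,0,0],[0,0,0,0,0,0,0],[0,0,0,0,0,0,0],[0,0,0,0,0,0,0],[0,0,0,0,0,0,0],[0,0,0,0,0,0,0],[0,0,0,0,0,0,0],[0,0,0,0,0,0,0],[0,0,0,0,0,0,0],[0,0,0,0,0,0,0],[0,0,0,0,0,0,0],[0,0,0,0,0,0,0],[0,0,0,0,0,0,0],[0,0,0,0,0,0,0],[0,0,0,0,0,0,0],[0,0,0,0,0,0,0],[0,0,0,0,0,0,0],[0,0,0,0,0,0,0]]'
python3 meas.py 1 1 | sed -n 2p
```

```text
t: 15.6
ee_pos: [644.5, 129.7, 309.3]
t: 17.6
t: 19.6
[(8.2, 'topr', 286.4, 19, 115.6, -1.4), (8.25, 'scener', 283.1, 95, 115.1, -1.4), (9.3, 'topr', 217.9, 13, 114.3, -1.6), (9.35, 'scener', 214.4, 99, 114.7, -2.2), (11.4, 'topr', 109.3, 18, 114.0, -0.8), (11.45, 'scener', 109.0, 97, 117.4, 1.1), (13.5, 'topr', 30.9, 11, 115.9, 2.4), (19.65, 'scener', np.float64(308.1), 92, np.float64(111.9), -0.5)]
t: 21.7
[(8.25, 'scener', 283.1, 95, 115.1, -1.9), (9.3, 'topr', 217.9, 13, 114.3, -3.1), (9.35, 'scener', 214.4, 99, 114.7, -3.7), (11.4, 'topr', 109.3, 18, 114.0, -2.9), (11.45, 'scener', 109.0, 97, 117.4, -1.0), (13.5, 'topr', 30.9, 11, 115.9, 1.4), (19.65, 'scener', 308.1, 92, 111.9, 11.4), (21.75, 'scener', np.float64(307.9), 90, np.float64(111.7), -8.1)]
t: 23.8
ee_pos: [644.5, 129.7, 309.4]
orientation: [-3.107, -0.466, 0.0]
ft_force: [-0.8, -0.2, 1.1]
width: 0.8
grasp_force: 0.0
[(9.3, 'topr', 217.9, 13, 114.3, -6.2), (9.35, 'scener', 214.4, 99, 114.7, -7.0), (11.4, 'topr', 109.3, 18, 114.0, -8.6), (11.45, 'scener', 109.0, 97, 117.4, -6.8), (13.5, 'topr', 30.9, 11, 115.9, -4.2), (19.65, 'scener', 308.1, 92, 111.9, 21.2), (21.75, 'scener', 307.9, 90, 111.7, 12.1), (23.85, 'scener', np.float64(308.7), 91, np.float64(112.5), -19.3)]
```

```bash
python3 -c "
from workcell import ctrl
print(ctrl.close_job())"
```

```text
the job is handed in; nothing more can be done
None
```

I pushed the turntable to about 5 s a turn, followed the yellow tack for about 5 s as it coasted (estimated within 10 mm sideways, about 30 mm up), let it stop by itself and handed the job in; no verdict came back.

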